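# Lock the strap clamp of the foam-panel jig with a hex key

### The arm

A 6-joint arm with a two-finger parallel gripper is mounted at the origin on the work surface. World frame = base frame: x ahead of the robot, y to its left, z up, the work surface at z = 0. Lengths are in m, angles in rad, forces in N, time in s.
With the tool pointing down it reaches from about 0.25 to 0.775 m from the base axis. Payload 8.9 kg.
Tool frame: the origin (TCP) lies between the finger pads; the fingertips stand 22 mm ahead of it and the grasp point (between the pads) lies 3 mm ahead of it; y points along the fingers, x is the direction in which the jaws open and shut, and the axes are right-handed (so a half turn about y gives the same grasp; the last joint's range is limited). The gripper opens to 85 mm and grips with 20 to 120 N. Pads are 22 mm wide; open, the fingers measure 114 mm over their backs; the gripper's body (76 mm by 85 mm) begins 54 mm behind the grasp point. The pads swing forward as they close: fully open they stand 13 mm farther back than shut.
Start: joints at [1.203, 0.291, -0.153, 1.127, 0, 1.431], TCP at [0.119, 0.511, 0.253] pointing down, gripper open.
Joint ranges: [-2.52, 2.52], [-0.91, 1.74], [-1.3, 1.37], [-1.96, 2.02], [-1.52, 1.47], [-3.14, 3.14]. Speed limits (rad/s): [2.22, 2.22, 2.79, 3.14, 3.14, 3.14].

### API

Orientations are given as a unit quaternion [x, y, z, w].
In Python, from workcell import get_obs, snapshot, calibration, finish_job gives the robot as it stands.
- The arm moves only by the tool drive_tool, never from a script. Its argument "deltas" is a list of rows, each a list of 3 entries, a list of its own where there are three numbers: the finger opening in cm, from 0 to 8.54, then the shift along the world's x, y, z in cm, then the turn about the world's z in rad. In form: [[fingers, [dx, dy, dz], spin], ...]. A call has 1 to 10 rows; each row is the pose to reach, as a shift and turn from the pose commanded when the call began; what a row does not reach only later rows make up. A row lasts 1/10 s, in which the tool goes at most 50 mm and 8.59 degrees, less where a joint would pass 70% of its speed; a pose out of reach is approached as far as the arm can. A call with a gripper value outside its range is refused whole. The fingers move at their own pace and stop on an object; "squeeze" is the grip in N (left out, the last holds). Time passes only in rows, so rows that repeat a pose let the fingers close. It gives the time, the measured TCP pose, the force and the opening at its end, in the units of the state.
- get_obs(): the state, without advancing time (a new reading comes with each control period).
- snapshot(name): name is "scene" or "side" or "wrist"; returns the picture (480x640x3 uint8, red, green, blue); there is no depth.
- calibration(name): a dict with "fovy" (degrees; the focal length in pixels is half the picture's height over the tangent of half this angle, whatever the lens; pixels are square), "cx", "cy" (the principal point, pixels), "extrinsics" (4x4, takes a point from camera to world coordinates). Camera axes: x right, y down, z forward; pixel columns grow to the right and rows downward; lengths in m; the calibration is good to about 2 mm. The wrist camera is an equidistant fisheye: a pixel r from the principal point sees the ray r / f radians off the axis. A picture is of the moment at which its call begins: read the wrist's pose just before it. calibration takes no time and is no camera call; for the wrist camera it gives the pose at the moment of the call.
- finish_job(): hands the job in, once; it reports no verdict.
The state is a dict: "clock": time; "joint_pos": joint angles; "qd": joint speeds; "joint_efforts": joint torques, N m; "tool_pos": TCP position; "orientation": TCP orientation; "wrist_force": force on the tool from outside, world axes, zero at the start; "moment": the same for the moment, N m; "finger_gap": opening from 0.0 (shut) to 1.0 (fully open).
Only numpy, scipy, OpenCV 4.12 (cv2) and the standard library are available. Lean on these libraries where they do the work, as an engineer would, in place of code of your own. Each camera call takes 0.05 s, during which the arm holds its last target.

### The job

Take the large T-handled hex key out of its wooden block, seat it gently and fully home in the hexagon socket of the screw on the jig's clamp strap, and only then turn the screw clockwise until it comes up softly against its stop, about a sixth of a turn; do not force the key or the screw. Then pull the key out, stand it back upright, all the way down, in the block it came from, let go and draw the gripper clear. Leave the small key and all the other things on the table where they are.

Things in the scene. Friction and masses are not known exactly. Their poses are not given: they have to be found in the camera images.
- jig: Gluing jig fixed to the table: plywood base 300 x 220 x 15 mm, aluminium riser block, flat steel strap 130 x 50 mm (top 60 mm above the table) that reaches over a white foam panel, low aluminium fence. Origin on the table under the screw's axis; x along the strap from the screw towards panel and fence, z up. Only the screw head is taller than 60 mm.
- screw_mouth (a point): Centre of the mouth of the screw's hexagon socket, 82 mm above the table, on the upright axis; x, y are the jig's axes, NOT the hexagon's. Dark steel cap screw, head 43 mm wide, 22 mm tall, on the strap. Socket: straight hexagon 23 mm across flats, 14 mm deep, flat floor, no bevel. The hexagon's turn about z differs every time and is not measured (see key_large_tip).
- screw (a joint): Angle (rad) by which the screw has been turned clockwise, seen from above. Starts at 0, a stop against counter-clockwise turning; a second stop at 1.15 ends its travel. Steady friction of about 0.12 N m; it does not spring back, rise or sink. Never turn it with the key's end more than 3.5 mm off the socket's floor. The force between key and screw must stay under 60 N.
- key_large: Large T-handled hex key, 0.3 to 0.5 kg, upright in its block. Origin at the centre of its lower end, z up the shaft, y along the handle. Steel hexagon shaft 22 mm across flats (two corners on its x axis), 95 mm long. On top a black bar 20 mm thick (x), 90 mm long (y), 22 mm tall (z = 95 to 117 mm); grip it from above across its 20 mm.
- key_large_tip (a point): Centre of the large key's lower end (origin of key_large); bevelled 1.8 mm over the last 3 mm. Pressed on the screw wrongly turned, it sticks 2 to 5 mm below the mouth; it drops in once turned to suit (within about 5 degrees either way; the fit repeats every 60 degrees). Turned counter-clockwise under a light press (5 N) it cannot carry the screw round.
- holder_large: Wooden block of the large key, fixed to the table, 70 x 70 x 50 mm with an upright square hole 28 mm wide and 40 mm deep in the middle of its top. Origin under its centre on the table; the hole's floor is 10 mm above it. Which of the two blocks stands nearer to the jig varies.
- key_small: The small T-handled hex key, a bystander: like the large one but with a shaft 10 mm across flats and 85 mm long and a handle bar 14 x 64 x 18 mm; it stands in its own block (70 x 70 x 50 mm). Origin at the centre of its lower end, z up. Not to be disturbed.
- glue_gun: Blue glue gun lying on its side, about 150 x 120 x 35 mm, loose; origin on the table under its barrel, x along the barrel. Bystander.
- cup: Plain red cup, 84 mm wide, 110 mm tall, loose; origin under its centre. Bystander.
- tape_roll: Cardboard roll lying flat, 96 mm wide, 24 mm tall, loose; origin under its centre. Bystander.
- foam_offcut: White foam block 110 x 70 x 30 mm, loose; origin under its centre. Bystander.
- wood_strip: Thin wooden strip 220 x 24 x 8 mm lying flat, loose; origin under its centre. Bystander.
- wood_strip_short: Thin wooden strip 120 x 24 x 8 mm lying flat, loose; origin under its centre. Bystander.
Not all that is in view belongs to the job. What is shaped like the key_large but yellow is not meant. What is shaped like the holder_large but pink or yellow is not meant.

How it is judged:
On the way, in this order (a step that is already met when the one before it is completed fails the run):
1. The large key is seated fully in the socket, upright, before the screw has been turned (z of key_large_tip in the frame of screw_mouth below -0.0115 m and horizontal distance between key_large_tip and screw_mouth below 0.003 m and angle between key_large's own z axis and vertical below 0.12 rad and value of joint screw below 0.15 rad), for 0.1 s.
2. The screw has been turned clockwise to its stop (more than 1.0 rad) with the key still seated (value of joint screw above 1 rad and z of key_large_tip in the frame of screw_mouth below -0.0105 m and horizontal distance between key_large_tip and screw_mouth below 0.003 m), for 0.1 s.
At the end, for the whole second after the job is handed in: The screw is turned to more than 1.0 rad; the large key stands released and at rest in the hole of its own block, within 10 mm of the hole's axis and 5 mm of its floor, tilted less than 0.15 rad (value of joint screw above 1 rad and horizontal distance between key_large_tip and holder_large below 0.01 m and z of key_large_tip in the frame of holder_large below 0.015 m and angle between key_large's own z axis and vertical below 0.15 rad and linear speed of key_large below 0.02 m/s); the robot touches nothing.
It fails at once if the screw is part-turned (0.15 to 0.95 rad) while the large key is not seated to within 3.5 mm of the socket's floor (value of joint screw between 0.15 and 0.95 rad and (z of key_large_tip in the frame of screw_mouth above -0.0105 m or horizontal distance between key_large_tip and screw_mouth above 0.005 m)).
It fails at once if the key is forced: more than 60 N between key and screw (contact force between key_large and screw above 60 N).
It fails at once if the small key is moved by more than 15 mm or tipped (distance of key_small from where it was at the start of the episode above 0.015 m or angle between key_small's own z axis and vertical above 0.3 rad).
It fails at once if another thing on the table is moved by more than 20 mm (distance of any of glue_gun, cup, tape_roll, foam_offcut, wood_strip, wood_strip_short from where it was at the start of the episode above 0.02 m).
It also fails if it takes over 72 s, if anything falls off the work surface, if the arm or the gripper's body presses on something with over 40 N, if the wrist force passes 120 N, or if a joint passes its speed limit or range.

## Working session

There is one attempt and no reset: what is moved stays moved. The work goes in short steps, Python scripts to look and compute and a tool call to move; the robot and the scene stay as the last step left them, time stands still between calls to the robot, and variables do not carry over. Pictures are saved under pics/ and viewed, and the job is handed in when it is done.

Besides the shell and the picture viewer there is one more tool, called as name(argument=value, ...) on one line, values as JSON. drive_tool: Moves the arm, as the interface text tells. Its arguments: {"type":"object","properties":{"deltas":{"type":"array"},"squeeze":{"type":"number"}},"required":["deltas"]}

```bash
mkdir -p pics; ls; python3 - <<'E'
from workcell import *
import cv2,numpy as np
o=get_obs();print(o)
for n in("scene","side","wrist"):
    c=calibration(n);print(n,c['fovy'],c['cx'],c['cy'],np.round(c['extrinsics'],4).tolist())
    cv2.imwrite(f"pics/{n}0.png",snapshot(n)[:,:,::-1])
E
```

```text
pics
{'clock': 0.0, 'joint_pos': array([ 1.20271924e+00,  2.91281097e-01, -1.54115123e-01,  1.12671234e+00,
       -1.55172043e-05,  1.43151640e+00]), 'qd': array([-3.46656212e-05,  7.97588314e-04,  5.57078190e-04, -1.07485117e-03,
       -3.33487566e-04,  4.40331050e-04]), 'joint_efforts': array([-4.48249311e-04, -5.37149978e+01,  3.31368113e+01,  1.60278683e-02,
       -3.68109886e-04, -3.27934544e-06]), 'tool_pos': array([0.11891475, 0.51093396, 0.25273605]), 'orientation': array([ 0.55404625,  0.43926   , -0.44005422, -0.55356634]), 'wrist_force': array([-0.76182149,  0.07178739, -0.03174372]), 'moment': array([ 0.00061157, -0.02396521, -0.00660019]), 'finger_gap': 1.002665019778586}
scene 46.665724084432625 325.98632287483025 236.5409611225851 [[0.0952, 0.7102, -0.6975, 1.6337], [0.9955, -0.0687, 0.0659, 0.0186], [-0.0011, -0.7006, -0.7135, 1.2499], [0.0, 0.0, 0.0, 1.0]]
side 49.296873184077356 314.6472074185385 234.06507640100523 [[-0.9222, -0.2772, 0.2695, 0.0169], [-0.3865, 0.6499, -0.6544, 1.2417], [0.0062, -0.7077, -0.7065, 1.3052], [0.0, 0.0, 0.0, 1.0]]
wrist 65.70646984690485 320.77805209265114 239.78516665573753 [[0.2266, 0.9271, 0.2985, 0.0425], [0.974, -0.2154, -0.0705, 0.5297], [-0.0011, 0.3067, -0.9518, 0.3738], [0.0, 0.0, 0.0, 1.0]]
```

View images.

View pics/scene0.png

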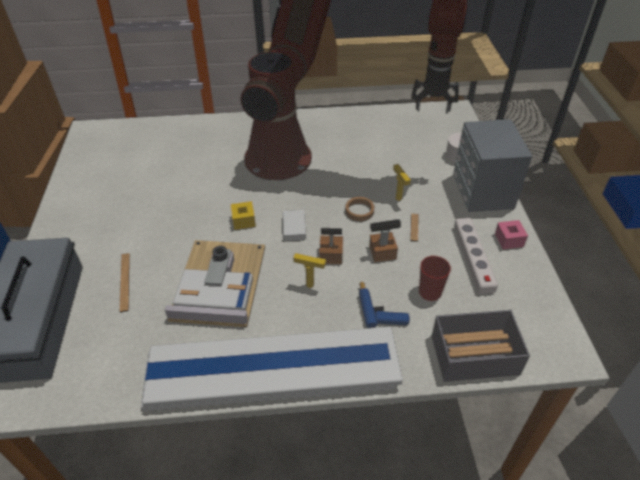

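View pics/side0.png

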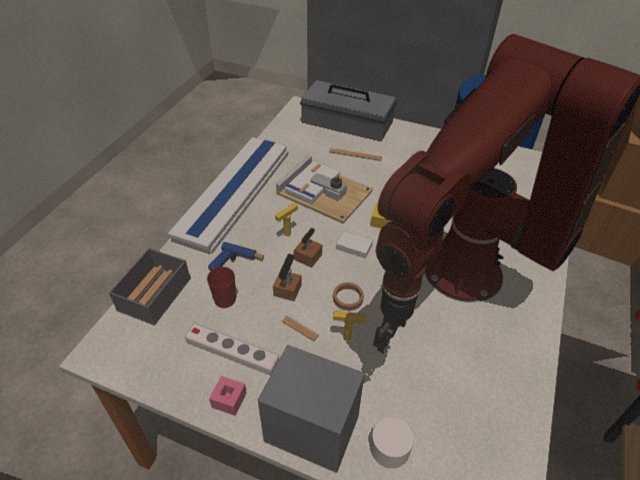

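View pics/wrist0.png

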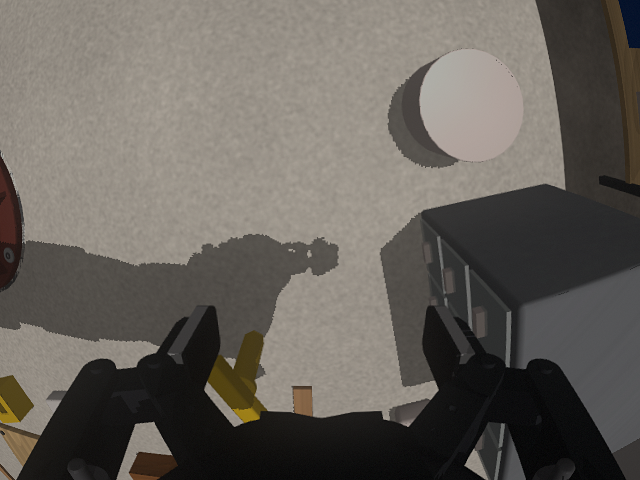

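```bash
cat > h.py <<'E'
from workcell import *
import cv2,numpy as np
def ray(c,uv):
    f=240/np.tan(np.radians(c['fovy'])/2); d=np.array([(uv[0]-c['cx'])/f,(uv[1]-c['cy'])/f]); 
    if c.get('fish'):
        r=np.hypot(*d); v=np.array([d[0]/r*np.sin(r),d[1]/r*np.sin(r),np.cos(r)]) if r>1e-9 else np.array([0,0,1.])
    else: v=np.array([*d,1.])
    E=np.array(c['extrinsics']); v=E[:3,:3]@v; return E[:3,3],v/np.linalg.norm(v)
def atz(c,uv,z):
    p,v=ray(c,uv); return p+v*(z-p[2])/v[2]
def tri(obs):
    A=np.zeros((3,3));b=np.zeros(3);L=[]
    for c,uv in obs:
        p,v=ray(c,uv);M=np.eye(3)-np.outer(v,v);A+=M;b+=M@p;L.append((p,v))
    x=np.linalg.solve(A,b); return x,[np.linalg.norm(np.cross(x-p,v)) for p,v in L]
def proj(c,X):
    E=np.array(c['extrinsics']);f=240/np.tan(np.radians(c['fovy'])/2);p=E[:3,:3].T@(np.asarray(X)-E[:3,3])
    if c.get('fish'):
        t=np.arctan2(np.hypot(p[0],p[1]),p[2]);h=np.hypot(p[0],p[1])
        return np.array([c['cx']+f*t*p[0]/h,c['cy']+f*t*p[1]/h])
    return np.array([c['cx']+f*p[0]/p[2],c['cy']+f*p[1]/p[2]])
def cal(n):
    c=dict(calibration(n)); c['fish']=(n=='wrist'); return c
def crop(src,dst,x0,y0,w,h,s):
    im=cv2.imread(src)[y0:y0+h,x0:x0+w]; cv2.imwrite(dst,cv2.resize(im,None,fx=s,fy=s,interpolation=cv2.INTER_CUBIC))
E
python3 - <<'E'
from h import *
crop('pics/scene0.png','pics/sc1.png',160,190,260,150,3)
crop('pics/side0.png','pics/sd1.png',220,150,170,160,3.7)
E
```

```text
(no output)
```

View pics/sc1.png

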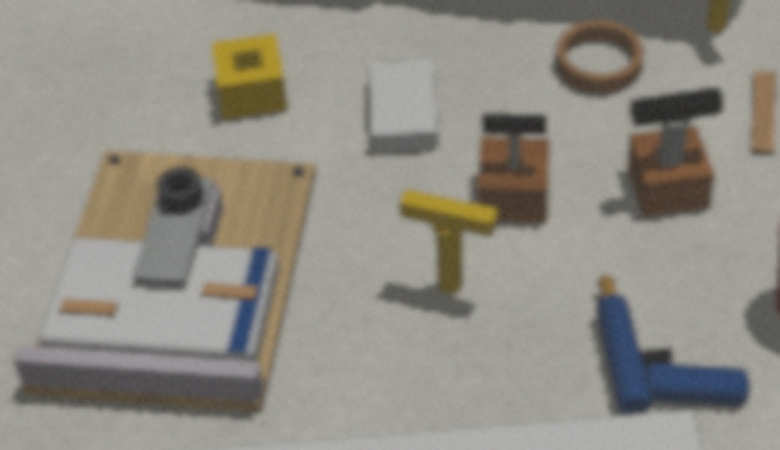

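View pics/sd1.png

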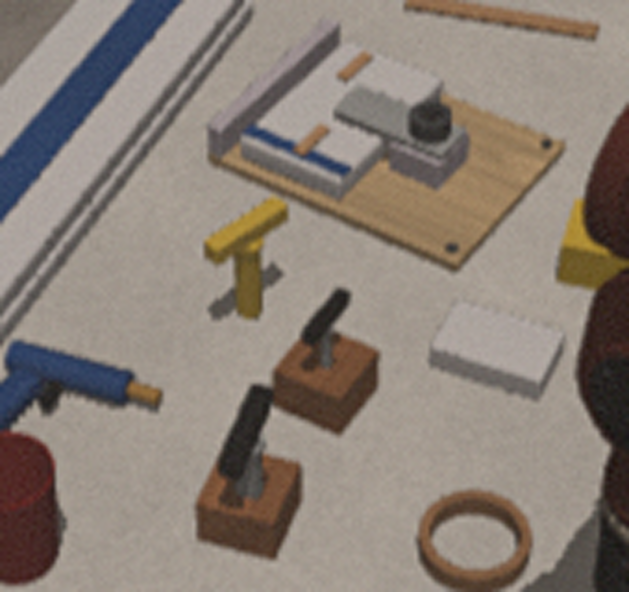

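```bash
python3 - <<'E'
from h import *
a,b=cal('scene'),cal('side')
S=lambda u,v:(a,(160+u/3,190+v/3)); D=lambda u,v:(b,(220+u/3.7,150+v/3.7))
for n,s,d in [('Lbar',(677,105),(246,432)),('Lleft/far?',(636,108),(230,468)),('Lright',(718,98),(262,394)),('Lleft/x',(636,108),(262,394)),('Lright/x',(718,98),(230,468)),('Sbar',(514,123),(328,315)),('screw',(180,183),(430,110))]:
    print(n,*[np.round(q,4) for q in tri([S(*s),D(*d)])])
print(atz(*S(180,183),.082),atz(*D(430,110),.082))
E
```

```text
Lbar [0.4948 0.3016 0.1151] [0.0006 0.0006]
Lleft/far? [0.4912 0.288  0.0849] [0.0301 0.0301]
Lright [0.4979 0.3157 0.1501] [0.0272 0.0272]
Lleft/x [0.4989 0.2607 0.1186] [0.0008 0.0008]
Lright/x [0.49   0.3426 0.1163] [0.0004 0.0004]
Sbar [0.4915 0.1417 0.1036] [0.0007 0.0007]
screw [ 0.52   -0.1826  0.0825] [0.0011 0.0011]
[ 0.52066774 -0.18179643  0.082     ] [ 0.51998143 -0.18467513  0.082     ]
```

```bash
python3 - <<'E'
from h import *
from scipy.spatial.transform import Rotation as R
print(R.from_quat(get_obs()['orientation']).as_matrix().round(3))
E
```

```text
[[ 0.227 -0.    -0.974]
 [ 0.974 -0.001  0.227]
 [-0.001 -1.     0.   ]]
```

drive_tool(deltas=[[8.5,[3,0,2],-0.15],[8.5,[6,0,4],-0.3]])

```text
clock: 0.35
tool_pos: [0.179, 0.5109, 0.2933]
orientation: [0.614, 0.35, -0.351, -0.614]
wrist_force: [0.4, 1.0, 0.7]
finger_gap: 0.997
```

```bash
python3 - <<'E'
from h import *
from scipy.spatial.transform import Rotation as R
o=get_obs();print(o['joint_pos'].round(3),o['tool_pos'].round(4),R.from_quat(o['orientation']).as_matrix().round(3))
E
```

```text
[ 1.099  0.305 -0.028  1.24   0.     1.632] [0.179  0.5109 0.2933] [[ 0.508 -0.001 -0.861]
 [ 0.861 -0.001  0.508]
 [-0.002 -1.    -0.   ]]
```

drive_tool(deltas=[[8.5,[3.2,-2.9,0],-0.1],[8.5,[6.4,-5.8,0],-0.2],[8.5,[9.6,-8.7,0],-0.3],[8.5,[12.8,-11.6,0],-0.4],[8.5,[16,-14.5,0],-0.5],[8.5,[19.2,-17.4,0],-0.6],[8.5,[22.4,-20.3,0],-0.7],[8.5,[25.6,-23.2,0],-0.8],[8.5,[28.8,-26.1,0],-0.9],[8.5,[31.6,-29.1,0],-0.93]])

```text
clock: 1.35
tool_pos: [0.4963, 0.2188, 0.293]
orientation: [-0.706, -0.038, 0.038, 0.706]
wrist_force: [-0.6, 0.8, -0.1]
finger_gap: 0.999
```

drive_tool(deltas=[[8.5,[0,0,0],0],[8.5,[0,0,0],0]])

```text
clock: 1.55
tool_pos: [0.4953, 0.2196, 0.2928]
orientation: [-0.706, -0.039, 0.039, 0.706]
wrist_force: [0.3, -0.3, 0.1]
finger_gap: 0.993
```

```bash
cat >> h.py <<'E'
import pickle
def wshot(name):
    o=get_obs();c=cal('wrist');im=snapshot('wrist');cv2.imwrite(f'pics/{name}.png',im[:,:,::-1]);pickle.dump((o,c),open(f'pics/{name}.pkl','wb'));print(o['clock'],o['tool_pos'].round(4),o['joint_pos'].round(3),o['wrist_force'].round(2));return c
def load(name): return pickle.load(open(f'pics/{name}.pkl','rb'))[1]
E
python3 -c "
from h import *
wshot('w1')"
```

```text
1.55 [0.4953 0.2196 0.2928] [ 0.282  0.306 -0.028  1.238  0.     1.743] [ 0.29 -0.26  0.12]
```

View pics/w1.png

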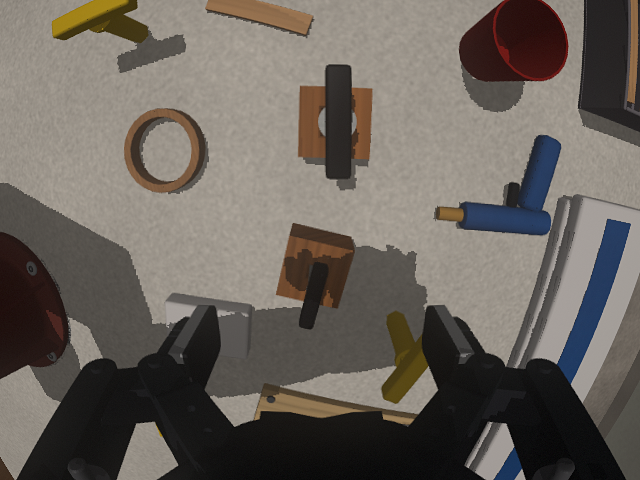

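drive_tool(deltas=[[8.5,[0,3,-1],0],[8.5,[0,6,-2],0],[8.5,[0,6,-2],0],[8.5,[0,6,-2],0]])

```text
clock: 2.0
tool_pos: [0.4938, 0.2816, 0.2731]
orientation: [0.706, 0.04, -0.041, -0.706]
wrist_force: [-0.1, -0.3, 0.1]
finger_gap: 0.99
```

```bash
python3 -c "
from h import *
wshot('w2')"
```

```text
2.0 [0.4938 0.2816 0.2731] [ 0.39   0.366  0.006  1.212 -0.     1.845] [-0.08 -0.33  0.08]
```

View pics/w2.png

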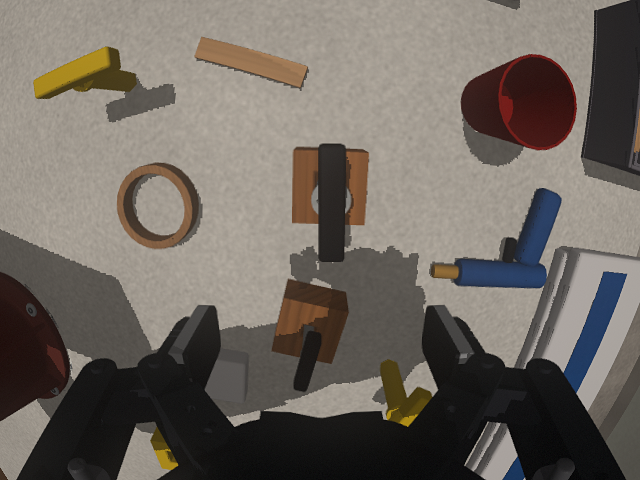

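```bash
python3 - <<'E'
from h import *
a=cv2.resize(cv2.imread('pics/w1.png')[55:195,285:385],None,fx=4,fy=4,interpolation=cv2.INTER_CUBIC)
b=cv2.resize(cv2.imread('pics/w2.png')[135:275,280:380],None,fx=4,fy=4,interpolation=cv2.INTER_CUBIC)
im=np.hstack([a,b]); im=cv2.convertScaleAbs(im,alpha=1.8,beta=10); cv2.imwrite('pics/z1.png',im)
E
```

```text
(no output)
```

View pics/z1.png

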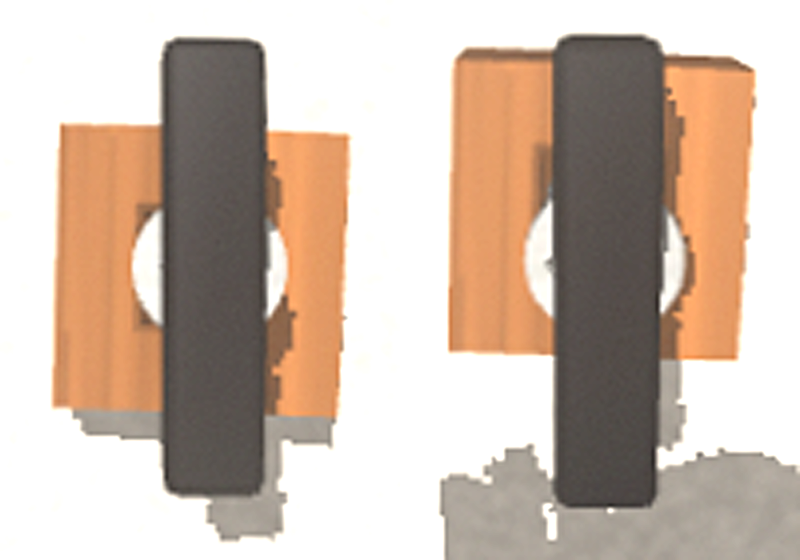

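```bash
python3 - <<'E'
from h import *
a,b=load('w1'),load('w2')
A=lambda u,v:(a,(285+u/4-.4,55+v/4-.4)); B=lambda u,v:(b,(280+(u-400)/4-.4,135+v/4-.4))
bar=[]
for s,d in zip([(163,40),(265,41),(263,494),(164,491)],[(555,37),(660,38),(656,506),(556,503)]):
    x,e=tri([A(*s),B(*d)]);bar.append(x);print(x.round(4),np.round(e,4), atz(*A(*s),.127).round(4),atz(*B(*d),.127).round(4))
bar=np.array(bar);print('c',bar.mean(0));d=(bar[0]+bar[1]-bar[2]-bar[3])/2;print(d,np.arctan2(-d[0],d[1]))
bl=[]
for s,d in zip([(61,124),(349,135),(335,417),(54,406)],[(457,62),(751,70),(738,358),(450,351)]):
    x,e=tri([A(*s),B(*d)]);bl.append(x);print(x.round(4),np.round(e,4), atz(*A(*s),.05).round(4),atz(*B(*d),.05).round(4))
print('block',np.mean(bl,0), np.mean([atz(*A(*s),.05) for s in [(61,124),(349,135),(335,417),(54,406)]],0),np.mean([atz(*B(*s),.05) for s in [(457,62),(751,70),(738,358),(450,351)]],0))
E
```

```text
[0.4847 0.3457 0.1216] [0.0001 0.0001] [0.4848 0.3448 0.127 ] [0.4847 0.346  0.127 ]
[0.5039 0.3478 0.1222] [0.0003 0.0003] [0.5039 0.347  0.127 ] [0.5032 0.348  0.127 ]
[0.5142 0.259  0.1251] [0.0001 0.0001] [0.514  0.2593 0.127 ] [0.5141 0.2598 0.127 ]
[0.4949 0.2574 0.1249] [0.0001 0.0001] [0.4948 0.2577 0.127 ] [0.4949 0.2582 0.127 ]
c [0.49944251 0.30247252 0.12343747]
[-0.01025917  0.08852878 -0.00308774] 0.11537048034096535
[0.4627 0.3337 0.052 ] [0.0002 0.0002] [0.4624 0.3339 0.05  ] [0.4628 0.3336 0.05  ]
[0.5311 0.3397 0.0484] [0.0004 0.0004] [0.5313 0.3396 0.05  ] [0.5304 0.3398 0.05  ]
[0.5374 0.2697 0.0458] [0.0003 0.0003] [0.5365 0.27   0.05  ] [0.5371 0.2708 0.05  ]
[0.4681 0.2649 0.0514] [0.0001 0.0001] [0.4679 0.2648 0.05  ] [0.4681 0.2645 0.05  ]
block [0.4998298  0.30202578 0.04941663] [0.49953217 0.30208055 0.05      ] [0.49961867 0.30218491 0.05      ]
```

```bash
python3 - <<'E'
from h import *
a,b=load('w1'),load('w2')
A=lambda u,v:(a,(285+u/4-.4,55+v/4-.4)); B=lambda u,v:(b,(280+(u-400)/4-.4,135+v/4-.4))
for s,d in [((132,268),(525,257)),((288,268),(688,257))]: print(tri([A(*s),B(*d)]))
crop('pics/scene0.png','pics/z2.png',355,205,60,65,9)
crop('pics/side0.png','pics/z3.png',265,245,45,65,9)
x=cv2.imread('pics/z2.png');y=cv2.imread('pics/z3.png');cv2.imwrite('pics/z4.png',cv2.convertScaleAbs(np.hstack([x,y])[:600,:800],alpha=1.5))
E
```

```text
(array([0.48367006, 0.30017378, 0.10196849]), [np.float64(2.087698138860038e-05), np.float64(2.0876981388569312e-05)])
(array([0.51589197, 0.30404014, 0.10218916]), [np.float64(0.0002297034388801355), np.float64(0.00022970343888001785)])
```

View pics/z4.png

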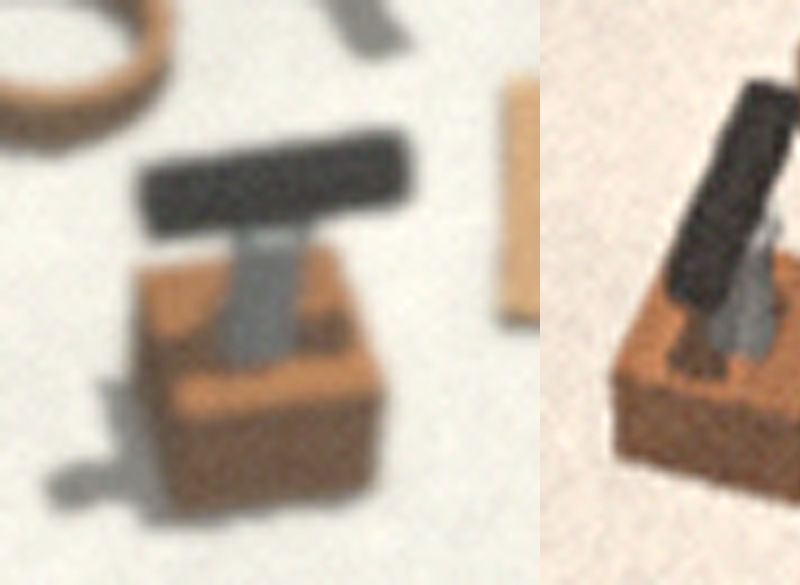

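drive_tool(deltas=[[8.5,[0.5,2.2,-3],0.01],[8.5,[0.5,2.2,-7],0.01],[8.5,[0.5,2.2,-10],0.01],[8.5,[0.5,2.2,-10],0.01],[8.5,[0.5,2.2,-10],0.01]])

```text
clock: 2.55
tool_pos: [0.5002, 0.302, 0.1743]
orientation: [0.706, 0.043, -0.043, -0.706]
wrist_force: [0.6, 0.5, 0.2]
finger_gap: 0.996
```

```bash
python3 -c "
from h import *
o=get_obs();print(o['tool_pos'],o['clock'])
from scipy.spatial.transform import Rotation as R
print(R.from_quat(o['orientation']).as_matrix().round(4))"
```

```text
[0.50015182 0.30201399 0.17434026] 2.55
[[ 9.926e-01  1.000e-04 -1.214e-01]
 [ 1.214e-01 -0.000e+00  9.926e-01]
 [ 1.000e-04 -1.000e+00 -0.000e+00]]
```

drive_tool(deltas=[[8.5,[0,0,-2],0],[8.5,[0,0,-4],0],[8.5,[0,0,-4.5],0],[8.5,[0,0,-4.5],0]])

```text
clock: 2.95
tool_pos: [0.5006, 0.3024, 0.1296]
orientation: [-0.706, -0.043, 0.043, 0.706]
wrist_force: [-0.0, -0.3, 0.4]
finger_gap: 0.997
```

drive_tool(deltas=[[5,[0,0,0],0],[3,[0,0,0],0],[0,[0,0,0],0],[0,[0,0,0],0],[0,[0,0,0],0],[0,[0,0,0],0],[0,[0,0,0],0]], squeeze=80)

```text
clock: 3.65
tool_pos: [0.5003, 0.3025, 0.1289]
orientation: [-0.706, -0.043, 0.043, 0.706]
wrist_force: [-1.5, -0.6, 5.7]
finger_gap: 0.216
```

drive_tool(deltas=[[0,[0,0,0],0],[0,[0,0,0],0]])

```text
clock: 3.85
tool_pos: [0.5003, 0.3024, 0.1289]
orientation: [-0.706, -0.043, 0.043, 0.706]
wrist_force: [-1.8, -0.5, 5.6]
finger_gap: 0.216
```

```bash
python3 -c "
from h import *
wshot('w3')
crop('pics/w3.png','pics/w3c.png',150,180,340,260,2.2)"
```

```text
3.85 [0.5003 0.3024 0.1289] [ 0.419  0.496 -0.185  0.889  0.     1.868] [-1.8  -0.47  5.62]
```

View pics/w3c.png

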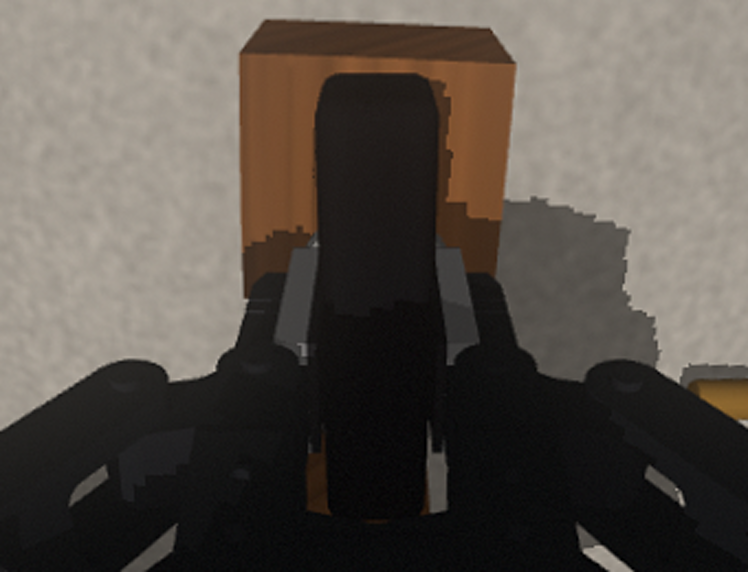

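drive_tool(deltas=[[0,[0,0,1],0],[0,[0,0,3],0],[0,[0,0,5],0],[0,[0,0,8],0],[0,[0,0,11],0],[0,[0,0,13],0],[0,[0,0,13],0],[0,[0,0,13],0]])

```text
clock: 4.7
tool_pos: [0.4998, 0.3022, 0.2578]
orientation: [0.706, 0.043, -0.043, -0.706]
wrist_force: [-0.7, 0.1, -2.9]
finger_gap: 0.217
```

```bash
python3 -c "
from h import *
wshot('w4')
cv2.imwrite('pics/s4.png',snapshot('side')[:,:,::-1])
crop('pics/s4.png','pics/s4c.png',240,180,120,150,4)"
```

```text
4.7 [0.4998 0.3022 0.2578] [0.419 0.402 0.021 1.19  0.    1.867] [-0.66  0.12 -2.94]
```

View pics/w4.png

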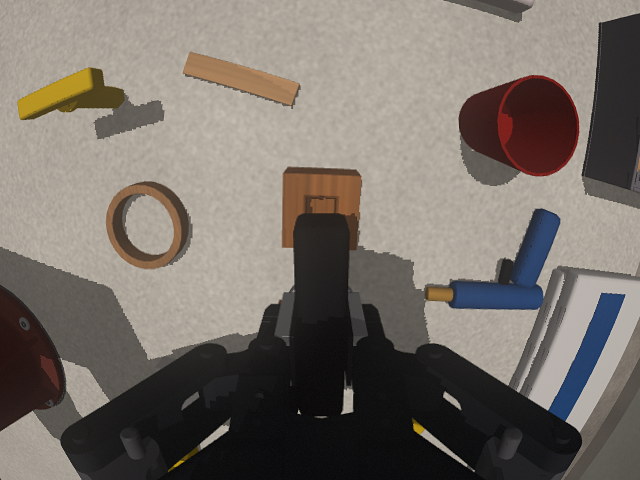

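View pics/s4c.png

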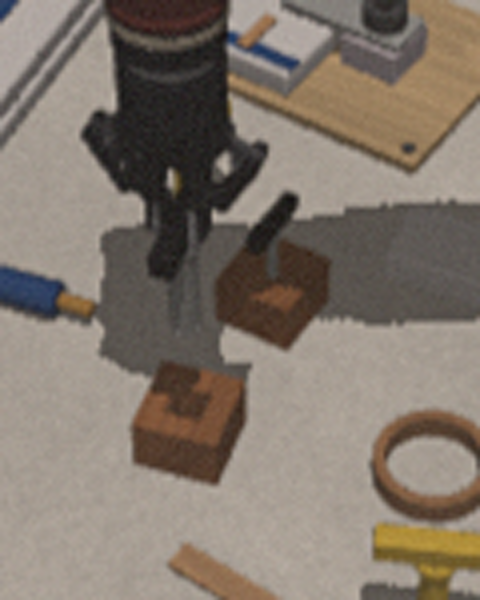

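drive_tool(deltas=[[0,[0,-2,1],0],[0,[0,-6,2],0],[0,[0,-11,2],0],[0,[0,-16,2],0],[0,[0,-21,2],0],[0,[0,-26,2],0],[0,[1,-31,2],0],[0,[1,-36,2],0],[0,[2,-41,2],0],[0,[2,-46,2],0]])

```text
clock: 5.8
tool_pos: [0.5199, -0.1577, 0.277]
orientation: [-0.705, -0.043, 0.044, 0.706]
wrist_force: [1.1, 1.3, -2.8]
finger_gap: 0.214
```

drive_tool(deltas=[[0,[0,-4,0],0],[0,[0,-7,0],0],[0,[0,-9,0],0],[0,[0,-10,0],0],[0,[0,-10,0],0],[0,[0,-10,0],0]])

```text
clock: 6.4
tool_pos: [0.5198, -0.2548, 0.2777]
orientation: [-0.705, -0.043, 0.044, 0.706]
wrist_force: [-0.3, -0.1, -2.2]
finger_gap: 0.216
```

```bash
python3 -c "
from h import *
wshot('w5')"
```

```text
6.4 [ 0.5198 -0.2548  0.2777] [-0.582  0.385  0.047  1.235  0.     0.866] [-0.3  -0.15 -2.22]
```

View pics/w5.png

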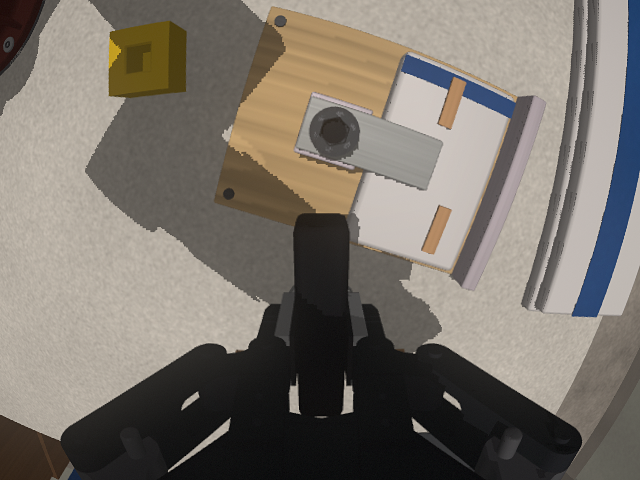

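drive_tool(deltas=[[0,[-2,0.5,-2],0],[0,[-4,1,-4],0],[0,[-4,1,-4],0],[0,[-4,1,-4],0],[0,[-4,1,-4],0]])

```text
clock: 6.95
tool_pos: [0.4812, -0.2457, 0.2393]
orientation: [0.706, 0.044, -0.043, -0.705]
wrist_force: [0.7, -1.0, -3.4]
finger_gap: 0.212
```

```bash
python3 - <<'E'
from h import *
wshot('w6')
a=cv2.imread('pics/w5.png')[95:165,295:375];b=cv2.imread('pics/w6.png')
cv2.imwrite('pics/z5.png',cv2.convertScaleAbs(cv2.resize(a,None,fx=8,fy=8,interpolation=cv2.INTER_CUBIC),alpha=2.5,beta=10))
E
```

```text
6.95 [ 0.4812 -0.2457  0.2393] [-0.608  0.326 -0.141  1.102  0.     0.84 ] [ 0.68 -0.95 -3.43]
```

View pics/w6.png

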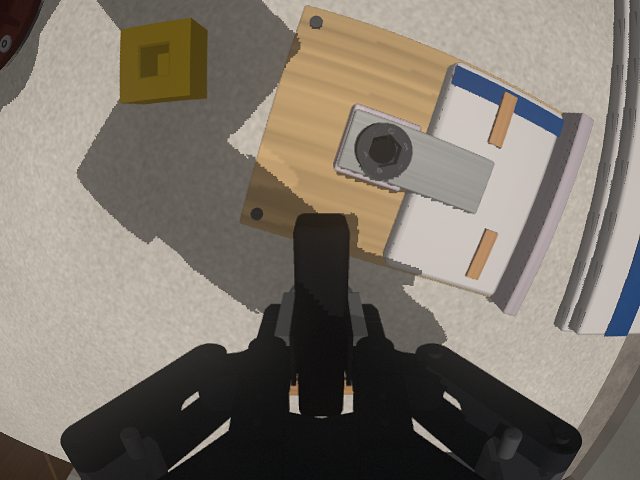

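View pics/z5.png

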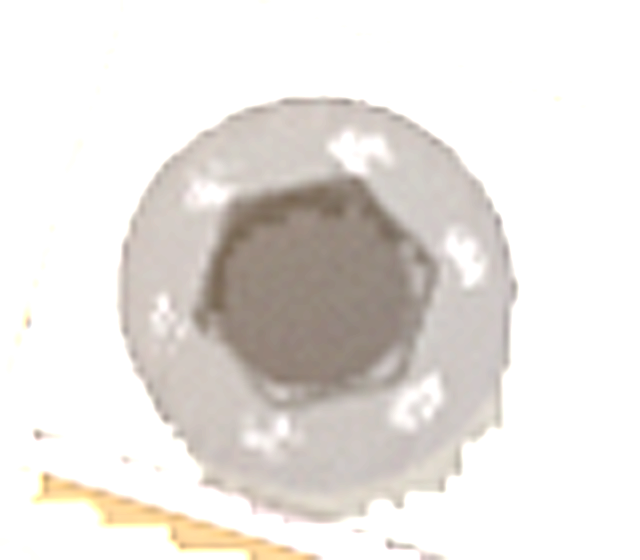

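```bash
python3 - <<'E'
from h import *
a=cv2.imread('pics/w6.png')[115:190,345:425]
cv2.imwrite('pics/z6.png',cv2.convertScaleAbs(cv2.resize(a,None,fx=8,fy=8,interpolation=cv2.INTER_CUBIC),alpha=2.5,beta=10))
E
```

```text
(no output)
```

View pics/z6.png

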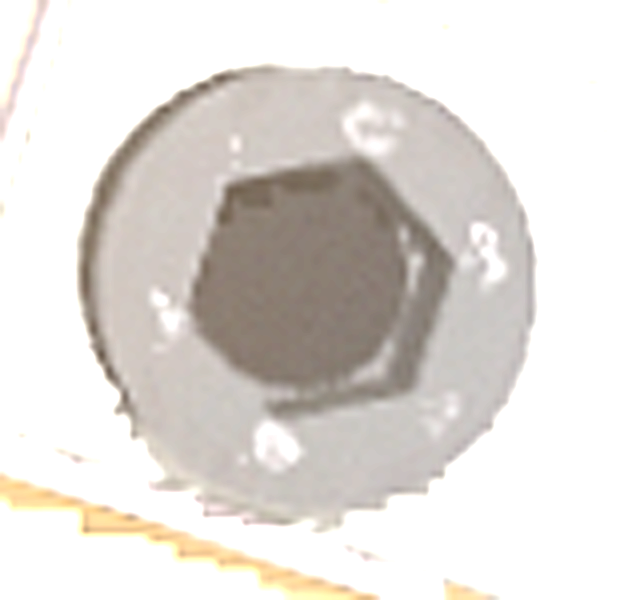

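```bash
python3 - <<'E'
from h import *
P5=[(355,178),(436,265),(405,382),(280,402),(198,320),(227,198)]
P6=[(362,157),(454,262),(408,388),(270,410),(190,310),(228,183)]
a,b=load('w5'),load('w6')
A=lambda u,v:(a,(295+(u+.5)/8-.5,95+(v+.5)/8-.5)); B=lambda u,v:(b,(345+(u+.5)/8-.5,115+(v+.5)/8-.5))
T=np.array([tri([A(*s),B(*d)])[0] for s,d in zip(P5,P6)]);print(T.round(4),T.mean(0).round(4))
for f,P in((A,P5),(B,P6)):
    X=np.array([atz(*f(*p),.082) for p in P]);c=X.mean(0);d=X-c
    ang=np.arctan2(d[:,1],d[:,0]); z=np.exp(6j*ang).mean()
    print(c.round(4),np.hypot(d[:,0],d[:,1]).round(4),'corner ang mod60',np.degrees(np.angle(z)/6).round(2),(np.degrees(ang)%60).round(1))
# head circle check in world z=.082
for n,(f,(cx,cy)) in dict(w5=(A,(315,300)),w6=(B,(310,285))).items(): print(n,atz(*f(cx,cy),.082).round(4))
from scipy.spatial.transform import Rotation as R
o=get_obs();m=R.from_quat(o['orientation']).as_matrix();print(np.degrees(np.arctan2(m[1,0],m[0,0])))
E
```

```text
[[ 0.5247 -0.1676  0.0784]
 [ 0.534  -0.1759  0.0831]
 [ 0.5329 -0.1889  0.0768]
 [ 0.5198 -0.1929  0.0769]
 [ 0.5101 -0.1846  0.0804]
 [ 0.5114 -0.1717  0.0847]] [ 0.5221 -0.1803  0.0801]
[ 0.522  -0.1802  0.082 ] [0.0127 0.0128 0.0135 0.0125 0.0129 0.0136] corner ang mod60 20.2 [18.9 19.9 21.1 19.1 21.3 20.9]
[ 0.5218 -0.1801  0.082 ] [0.0128 0.0132 0.013  0.0128 0.0125 0.0129] corner ang mod60 19.12 [19.9 18.4 19.7 16.9 19.3 20.4]
w5 [ 0.522  -0.1812  0.082 ]
w6 [ 0.5209 -0.1803  0.082 ]
7.033293141333488
```

drive_tool(deltas=[[0,[1,2,0],0.07],[0,[2.5,4,0],0.14],[0,[4.2,6.5,-0.5],0.22],[0,[4.2,6.5,-1],0.22],[0,[4.2,6.5,-1],0.22],[0,[4.2,6.5,-1],0.22],[0,[4.2,6.5,-1],0.22]])

```text
clock: 7.7
tool_pos: [0.522, -0.1815, 0.2287]
orientation: [0.697, 0.12, -0.12, -0.697]
wrist_force: [-0.1, -0.2, -3.7]
finger_gap: 0.214
```

```bash
python3 - <<'E'
from h import *
from scipy.spatial.transform import Rotation as R
o=get_obs();m=R.from_quat(o['orientation']).as_matrix();print(o['tool_pos'],np.degrees(np.arctan2(m[1,0],m[0,0])),o['clock'],o['wrist_force'],m[:,1])
wshot('w7')
for n in('scene','side'): cv2.imwrite(f'pics/{n}7.png',snapshot(n)[:,:,::-1])
crop('pics/scene7.png','pics/a.png',190,200,70,80,7);crop('pics/side7.png','pics/b.png',305,130,70,80,7)
cv2.imwrite('pics/z7.png',np.hstack([cv2.imread('pics/a.png'),cv2.imread('pics/b.png')])[:600,:800])
print(get_obs()['tool_pos'])
E
```

```text
[ 0.52204618 -0.18152038  0.22868878] 19.518920313321058 7.7 [-0.09970254 -0.24185665 -3.70973865] [ 4.63655764e-04 -3.99577839e-04 -9.99999813e-01]
7.7 [ 0.522  -0.1815  0.2287] [-0.467  0.357 -0.124  1.089 -0.     0.763] [-0.1  -0.24 -3.71]
[ 0.52198213 -0.18135137  0.22859174]
```

View pics/z7.png

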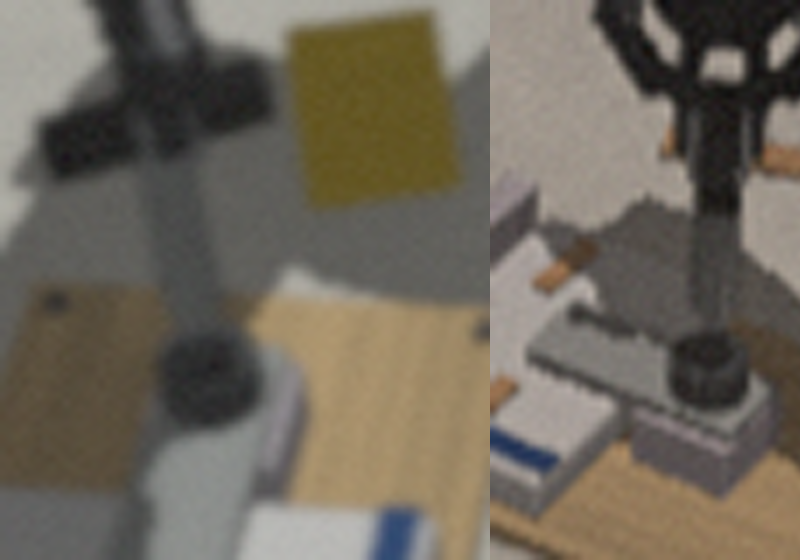

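drive_tool(deltas=[[0,[0.03,0.12,-0.8],0],[0,[0.03,0.12,-1.6],0],[0,[0.03,0.12,-2.3],0],[0,[0.03,0.12,-2.3],0],[0,[0.03,0.12,-2.3],0],[0,[0.03,0.12,-2.3],0]])

```text
clock: 8.45
tool_pos: [0.5225, -0.1796, 0.2055]
orientation: [0.697, 0.12, -0.12, -0.697]
wrist_force: [-0.7, 0.2, -3.7]
finger_gap: 0.217
```

drive_tool(deltas=[[0,[0,0,-0.1],0],[0,[0,0,-0.2],0],[0,[0,0,-0.3],0],[0,[0,0,-0.4],0],[0,[0,0,-0.5],0]])

```text
clock: 8.95
tool_pos: [0.5223, -0.1796, 0.2002]
orientation: [0.697, 0.12, -0.12, -0.697]
wrist_force: [-0.1, 0.7, -3.3]
finger_gap: 0.214
```

drive_tool(deltas=[[0,[0,0,-0.1],0],[0,[0,0,-0.2],0],[0,[0,0,-0.3],0]])

```text
clock: 9.25
tool_pos: [0.5223, -0.1796, 0.1972]
orientation: [-0.697, -0.12, 0.12, 0.697]
wrist_force: [-0.2, -0.3, -3.1]
finger_gap: 0.215
```

drive_tool(deltas=[[0,[0,0,-0.1],0],[0,[0,0,-0.2],0]])

```text
clock: 9.45
tool_pos: [0.5223, -0.1796, 0.1952]
orientation: [-0.697, -0.12, 0.12, 0.697]
wrist_force: [-0.9, -0.4, -3.2]
finger_gap: 0.214
```

drive_tool(deltas=[[0,[0,0,-0.1],0],[0,[0,0,-0.2],0],[0,[0,0,-0.3],0],[0,[0,0,-0.4],0],[0,[0,0,-0.5],0]])

```text
clock: 9.95
tool_pos: [0.5224, -0.1796, 0.1902]
orientation: [0.697, 0.12, -0.12, -0.697]
wrist_force: [-0.1, -0.5, -3.0]
finger_gap: 0.216
```

drive_tool(deltas=[[0,[0,0,-0.1],0],[0,[0,0,-0.15],0],[0,[0,0,-0.2],0]])

```text
clock: 10.25
tool_pos: [0.5223, -0.1796, 0.1883]
orientation: [-0.697, -0.12, 0.12, 0.697]
wrist_force: [0.1, -0.1, -3.1]
finger_gap: 0.216
```

Near the floor; half-millimetre steps until contact.

drive_tool(deltas=[[0,[0,0,-0.05],0],[0,[0,0,-0.1],0],[0,[0,0,-0.1],0]])

```text
clock: 10.55
tool_pos: [0.5223, -0.1796, 0.1872]
orientation: [-0.697, -0.12, 0.12, 0.697]
wrist_force: [-0.4, 0.3, -3.0]
finger_gap: 0.216
```

drive_tool(deltas=[[0,[0,0,-0.04],0],[0,[0,0,-0.08],0]])

```text
clock: 10.75
tool_pos: [0.5226, -0.1797, 0.1869]
orientation: [0.697, 0.12, -0.12, -0.697]
wrist_force: [-1.1, 0.1, 3.5]
finger_gap: 0.215
```

drive_tool(deltas=[[0,[0,0,0],0],[0,[0,0,0],0],[0,[0,0,0],-0.04],[0,[0,0,0],-0.08],[0,[0,0,0],-0.12],[0,[0,0,0],-0.16],[0,[0,0,0],-0.2]])

```text
clock: 11.45
tool_pos: [0.5224, -0.1798, 0.1869]
orientation: [0.706, 0.05, -0.05, -0.705]
wrist_force: [-1.3, -1.9, 3.1]
finger_gap: 0.218
```

```bash
cat > st.py <<'E'
from h import *
from scipy.spatial.transform import Rotation as R
o=get_obs();m=R.from_quat(o['orientation']).as_matrix();print(o['clock'],o['tool_pos'].round(4),'yaw',np.arctan2(m[1,0],m[0,0]).round(4),'F',o['wrist_force'].round(2),'M',o['moment'].round(3),o['joint_pos'][5].round(3))
E
python3 st.py
```

```text
11.45 [ 0.5224 -0.1798  0.1869] yaw 0.1404 F [-1.28 -1.9   3.13] M [-0.207  0.406  0.082] 0.967
```

drive_tool(deltas=[[0,[0,0,0],-0.07],[0,[0,0,0],-0.14],[0,[0,0,0],-0.21],[0,[0,0,0],-0.28],[0,[0,0,0],-0.35],[0,[0,0,0],-0.42],[0,[0,0,0],-0.49],[0,[0,0,0],-0.56]])

```text
clock: 12.25
tool_pos: [0.5228, -0.1801, 0.1869]
orientation: [0.692, -0.147, 0.148, -0.691]
wrist_force: [0.1, -1.8, 0.7]
finger_gap: 0.212
```

```bash
python3 st.py
```

```text
12.25 [ 0.5228 -0.1801  0.1869] yaw -0.4208 F [ 0.12 -1.78  0.69] M [-0.467  0.005  0.148] 1.528
```

drive_tool(deltas=[[0,[0,0,0],-0.06],[0,[0,0,0],-0.12],[0,[0,0,0],-0.18],[0,[0,0,0],-0.24],[0,[0,0,0],-0.3],[0,[0,0,0],-0.33]])

```text
clock: 12.85
tool_pos: [0.5229, -0.1803, 0.1869]
orientation: [0.658, -0.258, 0.26, -0.658]
wrist_force: [1.4, -2.9, 1.0]
finger_gap: 0.209
```

```bash
python3 st.py
```

```text
12.85 [ 0.5229 -0.1803  0.1869] yaw -0.75 F [ 1.45 -2.94  0.98] M [-0.863 -0.181  0.103] 1.857
```

drive_tool(deltas=[[0,[0,0,0],-0.02],[0,[0,0,0],-0.04],[0,[0,0,0],-0.06]])

```text
clock: 13.15
tool_pos: [0.5228, -0.1801, 0.1869]
orientation: [0.65, -0.278, 0.279, -0.65]
wrist_force: [0.6, -5.1, 2.0]
finger_gap: 0.213
```

```bash
python3 st.py
```

```text
13.15 [ 0.5228 -0.1801  0.1869] yaw -0.8091 F [ 0.59 -5.08  1.97] M [-1.352 -0.446  0.143] 1.916
```

drive_tool(deltas=[[0,[0,-0.03,0],-0.01],[0,[0,-0.05,0],-0.02],[0,[0,-0.05,0],-0.03]])

```text
clock: 13.45
tool_pos: [0.5228, -0.1803, 0.1868]
orientation: [0.646, -0.288, 0.288, -0.646]
wrist_force: [2.0, -4.4, 4.6]
finger_gap: 0.216
```

```bash
python3 st.py
```

```text
13.45 [ 0.5228 -0.1803  0.1868] yaw -0.8386 F [ 1.95 -4.38  4.61] M [-1.217 -0.523  0.103] 1.945
```

drive_tool(deltas=[[0,[0,-0.03,0],-0.015],[0,[0,-0.05,0],-0.03]])

```text
clock: 13.65
tool_pos: [0.5227, -0.1805, 0.1868]
orientation: [-0.641, 0.297, -0.298, 0.642]
wrist_force: [1.2, -2.0, 5.2]
finger_gap: 0.219
```

```bash
python3 st.py
```

```text
13.65 [ 0.5227 -0.1805  0.1868] yaw -0.8689 F [ 1.2  -2.    5.21] M [-0.891 -0.569  0.119] 1.975
```

drive_tool(deltas=[[0,[0,0,0],-0.02],[0,[0,0,0],-0.03]])

```text
clock: 13.85
tool_pos: [0.5227, -0.1805, 0.1869]
orientation: [-0.637, 0.307, -0.308, 0.637]
wrist_force: [2.4, -3.3, 5.6]
finger_gap: 0.209
```

```bash
python3 st.py
```

```text
13.85 [ 0.5227 -0.1805  0.1869] yaw -0.899 F [ 2.41 -3.29  5.62] M [-0.978 -0.56   0.129] 2.005
```

drive_tool(deltas=[[0,[0,0,0],-0.015],[0,[0,0,0],-0.03]])

```text
clock: 14.05
tool_pos: [0.5227, -0.1806, 0.1869]
orientation: [-0.632, 0.316, -0.317, 0.632]
wrist_force: [1.6, -3.6, 6.5]
finger_gap: 0.213
```

```bash
python3 st.py
```

```text
14.05 [ 0.5227 -0.1806  0.1869] yaw -0.9287 F [ 1.64 -3.65  6.51] M [-1.075 -0.567  0.305] 2.035
```

drive_tool(deltas=[[0,[0,0,0],-0.015],[0,[0,0,0],-0.03]])

```text
clock: 14.25
tool_pos: [0.5227, -0.1806, 0.1868]
orientation: [-0.627, 0.326, -0.326, 0.628]
wrist_force: [2.5, -3.8, 5.3]
finger_gap: 0.212
```

```bash
python3 st.py
```

```text
14.25 [ 0.5227 -0.1806  0.1868] yaw -0.9584 F [ 2.54 -3.81  5.31] M [-1.097 -0.546  0.548] 2.064
```

drive_tool(deltas=[[0,[0,0,0],0.03],[0,[0,0,0],0.06],[0,[0,0,0],0.09],[0,[0,0,0],0.09]])

```text
clock: 14.65
tool_pos: [0.5227, -0.1804, 0.1868]
orientation: [-0.641, 0.297, -0.297, 0.642]
wrist_force: [1.8, -2.8, 6.4]
finger_gap: 0.212
```

```bash
python3 st.py
```

```text
14.65 [ 0.5227 -0.1804  0.1868] yaw -0.8673 F [ 1.8  -2.78  6.39] M [-0.785 -0.558  0.038] 1.973
```

Torque relieved. Pulling straight up slowly.

drive_tool(deltas=[[0,[0,0,0.2],0],[0,[0,0,0.4],0],[0,[0,0,0.6],0]])

```text
clock: 14.95
tool_pos: [0.5222, -0.1803, 0.1916]
orientation: [-0.641, 0.298, -0.297, 0.642]
wrist_force: [4.0, -4.3, -8.1]
finger_gap: 0.214
```

```bash
python3 st.py
```

```text
14.95 [ 0.5222 -0.1803  0.1916] yaw -0.8684 F [ 3.99 -4.27 -8.13] M [-1.293 -1.293  0.051] 1.974
```

drive_tool(deltas=[[0,[0,0,0.2],0],[0,[0,0,0.5],0],[0,[0,0,1.0],0],[0,[0,0,2],0],[0,[0,0,4],0],[0,[0,0,6],0],[0,[0,0,8],0],[0,[0,0,8],0],[0,[0,0,8],0]])

```text
clock: 15.85
tool_pos: [0.522, -0.1801, 0.2721]
orientation: [-0.641, 0.298, -0.297, 0.642]
wrist_force: [-0.5, 0.0, -3.5]
finger_gap: 0.215
```

```bash
python3 st.py; python3 - <<'E'
from h import *
wshot('w8')
for n in('scene','side'): cv2.imwrite(f'pics/{n}8.png',snapshot(n)[:,:,::-1])
E
```

```text
15.85 [ 0.522  -0.1801  0.2721] yaw -0.868 F [-0.48  0.04 -3.49] M [ 0.062  0.04  -0.078] 1.974
15.85 [ 0.522  -0.1801  0.2721] [-0.465  0.334 -0.042  1.195  0.     1.974] [-0.48  0.04 -3.49]
```

View pics/w8.png

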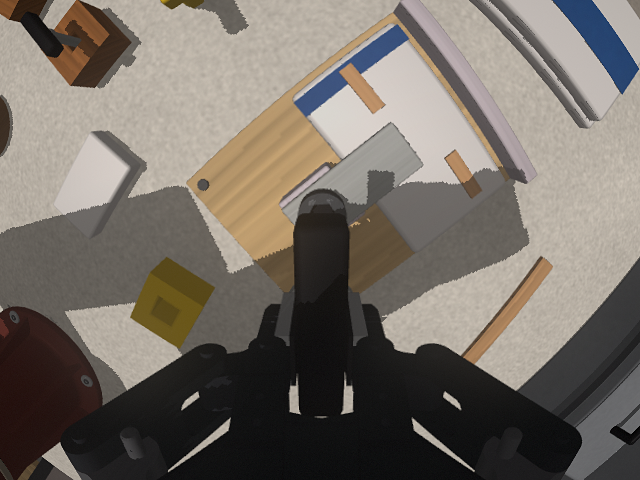

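View pics/scene8.png

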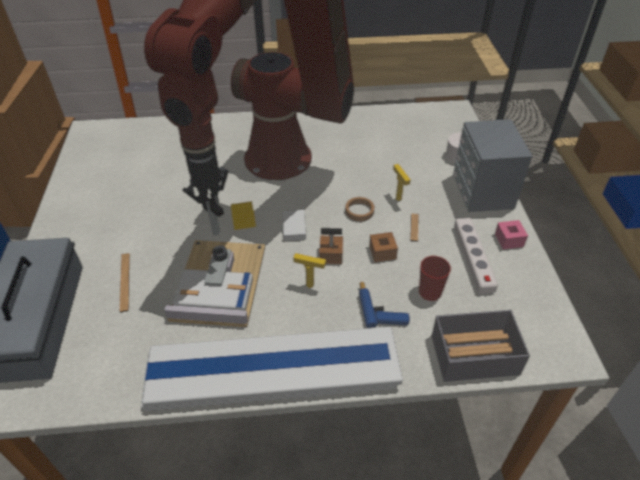

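drive_tool(deltas=[[0,[-3,-2.5,0],0],[0,[-6,-5,0],0],[0,[-6,-5,0],0],[0,[-6,-5,0],0]])

```text
clock: 16.4
tool_pos: [0.4616, -0.2308, 0.2719]
orientation: [-0.641, 0.298, -0.298, 0.641]
wrist_force: [0.9, 0.3, -2.5]
finger_gap: 0.217
```

```bash
python3 - <<'E'
from h import *
c=wshot('w9')
u=proj(c,[.522,-.1805,.082]);print(u);x,y=int(u[0])-40,int(u[1])-35
print(x,y)
a=cv2.imread('pics/w9.png')[y:y+70,x:x+80]
cv2.imwrite('pics/z9.png',cv2.convertScaleAbs(cv2.resize(a,None,fx=8,fy=8,interpolation=cv2.INTER_CUBIC),alpha=2.5,beta=10))
E
```

```text
16.4 [ 0.4616 -0.2308  0.2719] [-0.606  0.265 -0.139  1.168  0.     1.835] [ 0.94  0.34 -2.5 ]
[322.37518105 124.63904696]
282 89
```

View pics/z9.png

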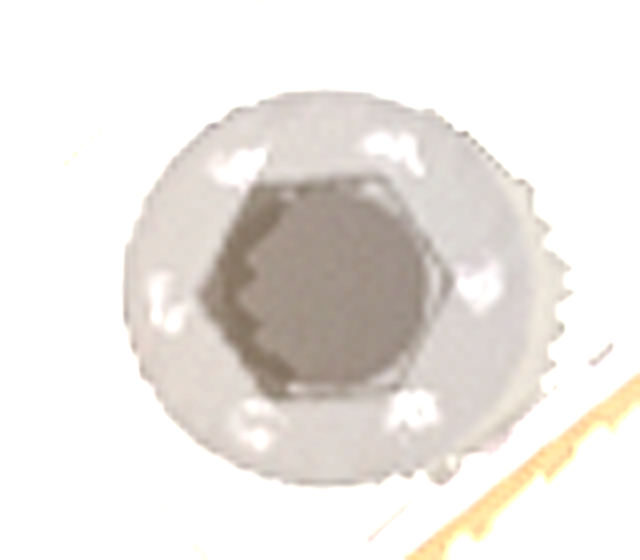

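```bash
python3 - <<'E'
from h import *
P=[(255,185),(387,177),(453,283),(405,390),(275,398),(200,295)]
b=load('w9')
X=np.array([atz(b,(282+(u+.5)/8-.5,89+(v+.5)/8-.5),.082) for u,v in P]);c=X.mean(0);d=X-c
ang=np.arctan2(d[:,1],d[:,0]);z=np.exp(6j*ang).mean();print(c,np.degrees(np.angle(z)/6),(np.degrees(ang)%60).round(1))
E
```

```text
[ 0.52224993 -0.18065105  0.082     ] 14.222254219217513 [15.5 13.1 12.7 16.5 14.3 13.3]
```

drive_tool(deltas=[[0,[0.5,2,0.5],0.05],[0,[1,6,1],0.15],[0,[1.5,11,1],0.27],[0,[2,16,1],0.4],[0,[2.5,21,1],0.52],[0,[3,26,1],0.65],[0,[3.5,31,1],0.77],[0,[3.8,36,1],0.9],[0,[3.8,41,1],0.99],[0,[3.8,45,1],0.99]])

```text
clock: 17.45
tool_pos: [0.4997, 0.2232, 0.282]
orientation: [-0.705, -0.045, 0.045, 0.706]
wrist_force: [1.3, -0.1, -2.8]
finger_gap: 0.21
```

drive_tool(deltas=[[0,[0,3,0],0],[0,[0,6,0],0],[0,[0,7,0],0],[0,[0,7,0],0],[0,[0,7,0],0],[0,[0,7,0],0]])

```text
clock: 18.05
tool_pos: [0.5004, 0.2885, 0.2825]
orientation: [0.706, 0.043, -0.043, -0.706]
wrist_force: [0.1, -0.9, -2.7]
finger_gap: 0.213
```

```bash
python3 st.py; python3 - <<'E'
from h import *
wshot('w10')
E
```

```text
18.05 [0.5004 0.2885 0.2825] yaw 0.1211 F [ 0.1  -0.95 -2.69] M [ 0.    -0.033  0.015] 1.846
18.05 [0.5004 0.2885 0.2825] [ 0.397  0.38   0.052  1.243 -0.     1.846] [ 0.1  -0.95 -2.69]
```

View pics/w10.png

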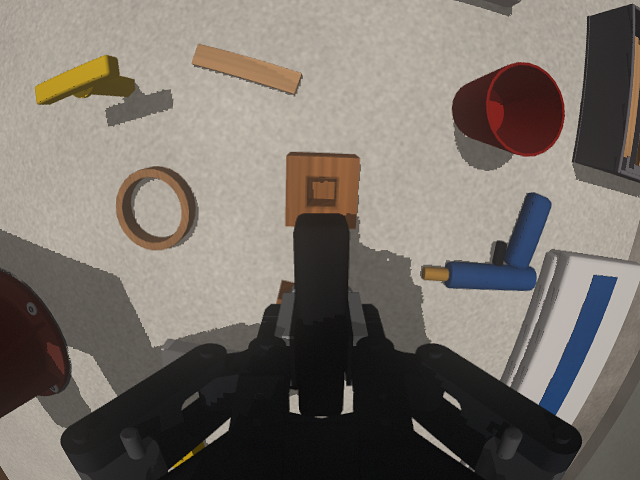

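```bash
python3 - <<'E'
from h import *
crop('pics/w10.png','pics/z10.png',280,145,90,90,6)
E
```

```text
(no output)
```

View pics/z10.png

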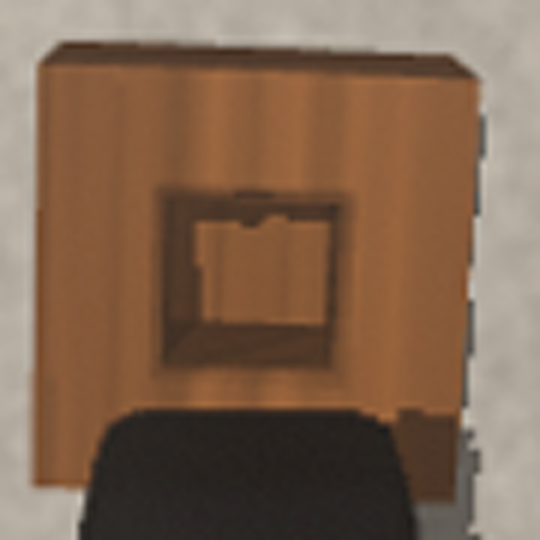

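```bash
python3 - <<'E'
from h import *
b=load('w10')
X=np.array([atz(b,(280+(u+.5)/6-.5,145+(v+.5)/6-.5),.05) for u,v in [(160,190),(345,203),(333,368),(160,365)]])
print(X.round(4),X.mean(0))
Y=np.array([atz(b,(280+(u+.5)/6-.5,145+(v+.5)/6-.5),.05) for u,v in [(40,65),(480,80),(457,502),(33,486)]]);print(Y.mean(0))
E
```

```text
[[0.4832 0.3158 0.05  ]
 [0.5128 0.3173 0.05  ]
 [0.5144 0.2902 0.05  ]
 [0.4865 0.2873 0.05  ]] [0.49921504 0.30268705 0.05      ]
[0.4997865  0.30207761 0.05      ]
```

drive_tool(deltas=[[0,[-0.04,0.7,-2],0],[0,[-0.04,1.4,-5],0],[0,[-0.04,1.4,-8],0],[0,[-0.04,1.4,-10],0],[0,[-0.04,1.4,-10.8],0],[0,[-0.04,1.4,-10.8],0],[0,[-0.04,1.4,-10.8],0]])

```text
clock: 18.8
tool_pos: [0.5007, 0.3033, 0.1757]
orientation: [-0.706, -0.043, 0.042, 0.706]
wrist_force: [0.2, 0.1, -2.2]
finger_gap: 0.214
```

```bash
python3 st.py; python3 - <<'E'
from h import *
for n in('scene','side'): cv2.imwrite(f'pics/{n}11.png',snapshot(n)[:,:,::-1])
crop('pics/scene11.png','pics/a.png',355,190,60,80,6.5);crop('pics/side11.png','pics/b.png',255,230,62,80,6.5)
cv2.imwrite('pics/z11.png',np.hstack([cv2.imread('pics/a.png'),cv2.imread('pics/b.png')])[:600,:800])
E
```

```text
18.8 [0.5007 0.3033 0.1757] yaw 0.1214 F [ 0.2   0.07 -2.2 ] M [0.048 0.037 0.054] 1.869
```

View pics/z11.png

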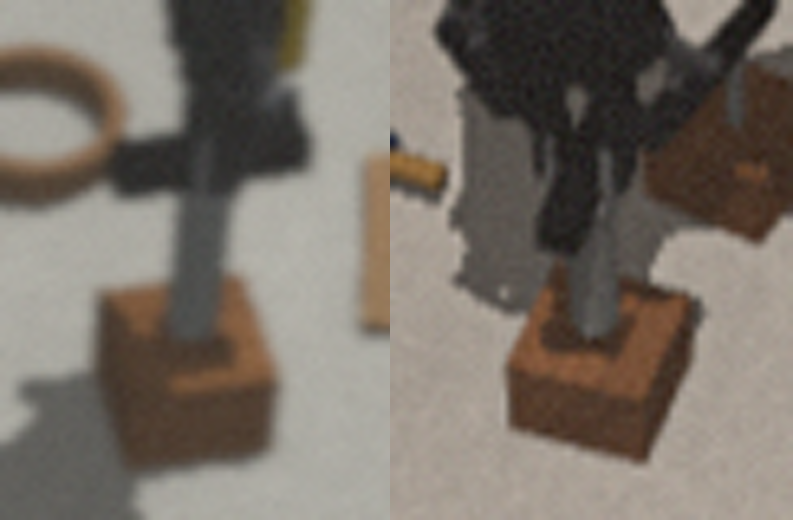

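drive_tool(deltas=[[0,[-0.05,-0.1,0],0],[0,[-0.05,-0.1,-0.3],0],[0,[-0.05,-0.1,-0.6],0],[0,[-0.05,-0.1,-0.9],0],[0,[-0.05,-0.1,-1.2],0]])

```text
clock: 19.4
tool_pos: [0.4994, 0.3024, 0.1621]
orientation: [0.706, 0.043, -0.043, -0.706]
wrist_force: [-0.8, -0.1, -2.6]
finger_gap: 0.212
```

drive_tool(deltas=[[0,[0,0,-0.3],0],[0,[0,0,-0.6],0],[0,[0,0,-0.9],0],[0,[0,0,-1.2],0]])

```text
clock: 19.8
tool_pos: [0.4995, 0.3024, 0.1502]
orientation: [0.706, 0.043, -0.043, -0.706]
wrist_force: [-0.4, 0.2, -3.1]
finger_gap: 0.215
```

In the hole without contact force; on down to the floor.

drive_tool(deltas=[[0,[0,0,-0.3],0],[0,[0,0,-0.6],0],[0,[0,0,-0.9],0],[0,[0,0,-1.2],0],[0,[0,0,-1.5],0],[0,[0,0,-1.8],0],[0,[0,0,-2.0],0]])

```text
clock: 20.5
tool_pos: [0.4994, 0.3024, 0.1302]
orientation: [0.706, 0.043, -0.043, -0.706]
wrist_force: [0.1, -0.3, -3.6]
finger_gap: 0.217
```

drive_tool(deltas=[[0,[0,0,-0.05],0],[0,[0,0,-0.1],0],[0,[0,0,-0.1],0]])

```text
clock: 20.8
tool_pos: [0.4995, 0.3025, 0.1295]
orientation: [-0.706, -0.043, 0.043, 0.706]
wrist_force: [1.2, -0.3, -2.7]
finger_gap: 0.214
```

drive_tool(deltas=[[0,[0,0,-0.04],0],[0,[0,0,-0.08],0],[0,[0,0,-0.08],0]])

```text
clock: 21.1
tool_pos: [0.4996, 0.3025, 0.1289]
orientation: [-0.706, -0.043, 0.043, 0.706]
wrist_force: [-1.0, -0.2, -0.7]
finger_gap: 0.217
```

drive_tool(deltas=[[2.5,[0,0,0],0],[2.5,[0,0,0],0],[4,[0,0,0],0],[6,[0,0,0],0],[8.5,[0,0,0],0],[8.5,[0,0,0],0],[8.5,[0,0,0],0],[8.5,[0,0,0],0]])

```text
clock: 21.9
tool_pos: [0.4995, 0.3024, 0.1287]
orientation: [-0.706, -0.043, 0.043, 0.706]
wrist_force: [-0.4, -1.7, 0.3]
finger_gap: 0.995
```

drive_tool(deltas=[[8.5,[0,0,1],0],[8.5,[0,0,3],0],[8.5,[0,0,6],0],[8.5,[0,0,10],0],[8.5,[0,-4,14],0],[8.5,[0,-8,16],0],[8.5,[0,-8,16],0],[8.5,[0,-8,16],0]])

```text
clock: 22.7
tool_pos: [0.4999, 0.2219, 0.29]
orientation: [-0.706, -0.043, 0.042, 0.706]
wrist_force: [0.4, -0.0, -0.3]
finger_gap: 0.997
```

```bash
python3 st.py; python3 - <<'E'
from h import *
wshot('w12')
for n in('scene','side'): cv2.imwrite(f'pics/{n}12.png',snapshot(n)[:,:,::-1])
E
```

```text
22.7 [0.4999 0.2219 0.29  ] yaw 0.1202 F [ 0.4  -0.01 -0.26] M [0.02  0.013 0.009] 1.735
22.7 [0.4999 0.2219 0.29  ] [ 0.284  0.314 -0.023  1.231  0.     1.735] [ 0.4  -0.01 -0.26]
```

View pics/w12.png

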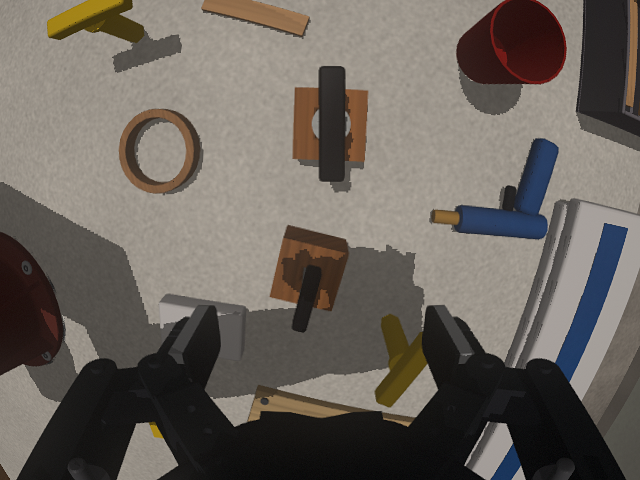

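View pics/scene12.png

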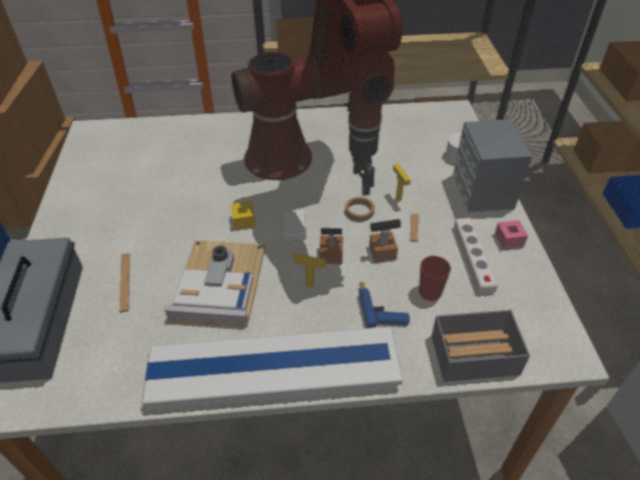

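```bash
python3 - <<'E'
from h import *
x=cv2.imread('pics/scene0.png')[200:270,350:420].astype(int);y=cv2.imread('pics/scene12.png')[200:270,350:420].astype(int)
def cen(i): m=(i.max(2)<75); m[35:]=0; v,u=np.nonzero(m); return u.mean(),v.mean(),m.sum()
print(cen(x),cen(y))
print(finish_job())
E
```

```text
(np.float64(32.42168674698795), np.float64(23.779116465863453), np.int64(249)) (np.float64(34.75355450236967), np.float64(25.080568720379148), np.int64(211))
the job is handed in; nothing more can be done
None
```

The large key went into the screw, turned it to its stop and is back upright in its own block. I then handed the job in. `finish_job` gives no verdict, so these are my own checks:

- **Seating:** I read the socket's hexagon angle and centre from two wrist views and matched the key to it. It went in without catching. It touched the floor with about 6–7 N, at the tool height I had predicted for the socket floor.
- **Turning:** I turned the screw clockwise until the wrist torque rose from about 0.13 to 0.55 N m, then turned back to ease it. A wrist view afterwards shows the hexagon turned about 65° (1.14 rad). The stop is at 1.15 rad.
- **Pulling out:** This took up to about 5 N of extra upward pull and about 6 N sideways, so the key dragged slightly.
- **Return:** The key slid into its block without resistance and touched down at the same tool height at which I first gripped it. I let go and drew the gripper clear. The last wrist and scene views show it upright, with the small key and the other things apparently where they were.
- **Check that did not match exactly:** The handle's dark area in the final scene picture sits about 2 pixels right of and 1 pixel below its starting place. It is a crude threshold count (249 against 211 pixels), and the light had changed. I put it down to shadow or to play in the hole, and did not check further.
- **Not re-measured:** I judged the final key height from the touch-down, and the other things by eye only.

The job took about 23 s of the 72 s allowed.

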